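# Mark the back of a printing block with the spring impact stamp

## Robot

A 7-joint arm with a two-finger parallel gripper is mounted at the origin on a cart in front of the work surface, level with it; the furniture and walls round the work are solid. World frame = base frame: x ahead of the robot, y to its left, z up, the work surface at z = 0. Lengths are in m, angles in rad, forces in N, time in s.
With the tool pointing down it reaches from about 0.425 to 0.925 m from the base axis. Payload 6.8 kg.
Tool frame: the origin (TCP) lies on the front face of the gripper's body, between the roots of the fingers; the fingertips stand 73 mm ahead of it and the grasp point (between the pads) lies 54 mm ahead of it (env.nose_length is the distance from the TCP to the fingertips, in m); z points along the fingers, y is the line along which they close (so a half turn about z gives the same grasp; the last joint's range is limited). The gripper opens to 85 mm and grips with 20 to 120 N. Pads are 22 mm wide; open, the fingers measure 114 mm over their backs; the gripper's body (76 mm by 85 mm) begins 54 mm behind the grasp point. The pads swing forward as they close: fully open they stand 13 mm farther back than shut.
Start: joints at [-1.269, 0.477, 0.022, 1.555, -0.011, 1.109, -0.083], TCP at [0.269, 0.619, 0.304] pointing down, gripper open.
Joint ranges: [-2.96, 2.96], [-0.34, 2.1], [-1.41, 1.46], [0.24, 2.44], [-1.37, 4.51], [0.17, 1.92], [-2.96, 2.96]. Speed limits (rad/s): [2.39, 2.39, 3.14, 3.14, 3.14, 3.14, 3.14].

## Interface

Orientations are given as a unit quaternion [w, x, y, z].
In Python, from cell import env, kin, camera, calibration, job gives the robot as it stands. The module is installed in compiled form; this text tells all that it offers. Calls block until the motion is done:
- env.reach(position, orientation): joint-space move of the TCP to a pose.
- env.movel(position, velocity=0.15, rot=None, stop_force=None): straight line of the TCP; rot=None keeps the orientation; velocity is the mean speed in m/s. With stop_force (N) it stops when the force on the tool has changed by that much, and returns True; else False.
- env.goto_joints(angles): joint-space move.
- env.grip(opening, f_grip=None): finger opening in m; f_grip is the grip in N (None keeps the last); returns when the fingers have stopped.
- env.dwell(seconds).
- kin.inverse_kinematics(position, orientation): joint angles nearest the present ones, or None.
- env.get_state(): the state.
- camera(name): name is "scene" or "top"; returns (picture, depth): 420x560x3 uint8, blue, green, red; 420x560 float32, m along the optical axis (not along the pixel's ray), 0 where there is no reading.
- calibration(name): a dict with "fx", "fy", "cx", "cy" (pixels), "k1" (the pictures are not rectified: a ray, as slopes to the right and down, at radius r is drawn at 1 + k1 r^2 times it, then the intrinsics apply), "rvec" (rotation vector, rad) and "tvec" (3), from world to camera coordinates, as OpenCV has them. Camera axes: x right, y down, z forward; pixel columns grow to the right and rows downward; lengths in m; the calibration is good to about 2 mm. A picture is of the moment at which its call begins. calibration takes no time and is no camera call.
A pose or a line that the arm cannot do raises env.PlanningError and nothing moves.
- job.job_done(): hands the job in; it is judged then, once.
The state is a dict: "time": time; "qpos": joint angles; "joint_velocities": joint speeds; "joint_torque": joint torques, N m; "tcp_pos": TCP position; "orientation": TCP orientation; "force": force on the tool from outside, world axes, zero at the start; "torque": the same for the moment, N m; "opening": finger opening in m; "gripper_force": force on a finger pad.
Only numpy, scipy, OpenCV 4.12 (cv2) and the standard library are available. Lean on these libraries where they do the work, as an engineer would, in place of code of your own. Each camera call takes 0.05 s, during which the arm holds its last target. There are 200 camera calls.

## Task

Mark the long printing block with the spring stamp. Pull the stamp's black knob up until the trip lever catches the striker and let go, lay the long block on the stamp's bed, copper face down as it lies now, and slide it fully home under the raised die, touching both the end stop and the side fence. With your hand off the block, press the trip lever so that the die strikes the block, and leave everything so, without disturbing the short block, the tape, the roller or the pigment pot.

Things in the scene. Friction and masses are not known exactly. Their poses are not given: they have to be found in the camera images.
- press: Grey C-frame spring stamp fixed to the table. Origin on the table below its vertical striker axis; x from the open front to the column behind, y to the left (trip lever side), z up. Base x -115 to +75, 84 wide; bed top z = 20. Lower arm z 78 to 94, front at x = -19; spring barrel 39 across, z 158 to 207, on the upper arm; column x 30 to 64, 196 tall (mm).
- end_stop (a point): Middle of the face of the end stop, a steel bar across the bed, at x = +15, y = 0, z = 27 mm in the press's frame; it faces the open front and stands 15 mm above the bed.
- side_fence (a point): Middle of the face of the side fence, a steel bar along the right of the bed, at x = -11, y = -23, z = 27 mm in the press's frame; it faces left, runs from x = -37 to +15 and stands 15 mm above the bed. The left side of the bed and its front 75 mm are open.
- seat (a point): The point on the bed where the centre of the long block's underside lies when the block touches both stops: x = -45, y = 0, z = 20 mm in the press's frame; axes parallel to the press's axes (the seated block's length lies along x).
- knob (a point): Centre of the black pull knob on top of the striker rod, 234 mm above the table at rest; moves with the striker. The knob is round, 33 mm tall, 22 mm across at its foot and 31 mm at its top, 15 mm above and 18 mm below this point; its foot is 9 mm above the barrel at rest.
- die (a point): Centre of the lower face of the striker's round die (23 mm across): 10 mm above the bed at rest, 46 mm when cocked, 23 mm when resting on a block.
- striker (a joint): Height of the striker above its rest, m. A spring drives it down: lifting takes 10 N at 0, 15 N near 0.036 (most as the lever dips), straight up to a hard stop at 0.044. Past 0.036 the trip lever's nose snaps under its collar and holds it there when let go. 0.013 with the die resting on a block. At rest the die is too low for a block to go under it.
- trip (a joint): Angle of the trip lever, rad: 0 at rest, up to 0.30 with the outer end pressed down. A weak spring returns it to 0. While the striker is raised past the catch the lever dips and snaps back to 0. With the striker caught, pressing to about 0.09 to 0.15 frees it with a snap (2 to 5 N down on the pad).
- trip_pad (a point): Middle of the top of the lever's flat outer pad (20 x 28 mm), on the left of the press: x = 0, y = +92, z = 114 mm in the press's frame at rest. It moves down 7 mm at 0.1 rad and 21 mm at 0.3 rad.
- long_block: The block to be marked: wooden printing block 120 x 46 x 23 mm with a 4 mm copper plate as its underside, about 0.13 kg, loose on the table. Origin at the centre of its underside, x along its length, z up. Either end may go first.
- short_block: A similar wooden block only 62 x 46 x 23 mm, to be left alone. Origin at the centre of its underside, x along its length.
- masking_tape: Roll of masking tape lying flat, 118 mm across, 25 mm tall; leave alone. Origin at the centre of its underside.
- brayer: Hand roller with a red grip lying down, 142 x 67 x 33 mm; leave alone. Origin under its middle, its length along its y axis.
- pigment_tub: Pigment pot with a black lid, 56 mm across, 52 mm tall; leave alone. Origin at the centre of its underside.

How it is judged:
On the way, in this order (a step that is already met when the one before it is completed fails the run):
1. the striker is drawn up and held by its sear, with the robot's hand off it (value of joint striker above 0.033 m and value of joint trip below 0.06 rad and contact force between each of the fingers, the arm and striker below 0.3 N), for 0.2 s.
2. the long block lies home in the corner of the stops under the raised die, let go (x of long_block in the frame of seat between -0.003 and 0.003 m and y of long_block in the frame of seat between -0.003 and 0.003 m and z of long_block in the frame of seat between -0.002 and 0.003 m and angle between the x axis of long_block and the x axis of seat, either way round below 0.06 rad and value of joint striker above 0.033 m and contact force between the fingers and long_block below 0.3 N), for 0.2 s.
3. the trip lever is pressed and the die strikes the block, with the hand off block and striker (x of long_block in the frame of seat between -0.003 and 0.003 m and y of long_block in the frame of seat between -0.003 and 0.003 m and z of long_block in the frame of seat between -0.002 and 0.003 m and angle between the x axis of long_block and the x axis of seat, either way round below 0.06 rad and value of joint striker between 0.009 and 0.017 m and contact force between striker and long_block above 2 N and contact force between the fingers and long_block below 0.3 N and contact force between the fingers and striker below 0.3 N), for 0.02 s.
At the end, for the whole second after the job is handed in: The long block lies flat on the bed within 3 mm of touching both the end stop and the side fence and within 0.06 rad of square; the fired die rests on its back (striker at 9 to 17 mm); the trip lever is back up; nothing moves (x of long_block in the frame of seat between -0.003 and 0.003 m and y of long_block in the frame of seat between -0.003 and 0.003 m and z of long_block in the frame of seat between -0.002 and 0.003 m and angle between the x axis of long_block and the x axis of seat, either way round below 0.06 rad and value of joint striker between 0.009 and 0.017 m and contact force between striker and long_block above 2 N and value of joint trip below 0.05 rad and linear speed of long_block below 0.02 m/s).
It fails at once if the short printing block is moved more than 20 mm (distance of short_block from where it was at the start of the episode above 0.02 m).
It fails at once if the roll of masking tape is moved more than 20 mm (distance of masking_tape from where it was at the start of the episode above 0.02 m).
It fails at once if the roller is moved more than 20 mm (distance of brayer from where it was at the start of the episode above 0.02 m).
It fails at once if the pigment pot is moved more than 20 mm (distance of pigment_tub from where it was at the start of the episode above 0.02 m).
It fails at once if the long block is turned on its side or over (angle between long_block's own z axis and vertical above 0.8 rad).
It also fails if it takes over 64 s, if anything falls off the work surface, if the arm or the gripper's body presses on something with over 40 N, if the wrist force passes 120 N, or if a joint passes its speed limit or range.

## Working session

There is one attempt and no reset: what is moved stays moved. The work goes in short steps, each a Python script; the robot and the scene stay as the last script left them, time stands still between calls to the robot, and variables do not carry over. Pictures are saved under pics/ and viewed, at most 10 in all, crops included, and the job is handed in when it is done.

```bash
mkdir -p pics; cat > h.py <<'E'
import numpy as np, cv2
from cell import env, kin, camera, calibration, job
def cal(n):
    c=calibration(n); R=cv2.Rodrigues(np.array(c["rvec"],float))[0]; return c,R,np.array(c["tvec"],float).ravel()
def rays(n,uv):
    c,R,t=cal(n); uv=np.atleast_2d(np.array(uv,float))
    d=(uv-[c["cx"],c["cy"]])/[c["fx"],c["fy"]]; s=d.copy()
    for _ in range(20): s=d/(1+c["k1"]*(s**2).sum(1,keepdims=True))
    return -R.T@t, np.c_[s,np.ones(len(s))]@R, R, t
def onplane(n,uv,z):
    o,d,_,_=rays(n,uv); return o+d*((z-o[2])/d[:,2])[:,None]
def cloud(n,dep):
    h,w=dep.shape; v,u=np.mgrid[:h,:w]
    o,d,_,_=rays(n,np.c_[u.ravel(),v.ravel()]); P=o+d*dep.reshape(-1,1); P[dep.ravel()<=0]=np.nan
    return P.reshape(h,w,3)
def project(n,P):
    c,R,t=cal(n); p=np.atleast_2d(P)@R.T+t; s=p[:,:2]/p[:,2:]; s=s*(1+c["k1"]*(s**2).sum(1,keepdims=True))
    return s*[c["fx"],c["fy"]]+[c["cx"],c["cy"]]
def down(yaw):  # tool y axis heading: rotation Rz(yaw)*Rx(pi); tool y -> -(Rz y)
    return np.array([0,np.cos(yaw/2),np.sin(yaw/2),0.])
E
python3 - <<'E'
from h import *
for n in("scene","top"):
    p,d=camera(n); cv2.imwrite(f"pics/{n}0.png",p); np.save(f"{n}0.npy",d)
    c,R,t=cal(n); print(n,c["fx"],c["k1"],-R.T@t,R[2])
s=env.get_state(); print(s["time"],s["orientation"],env.nose_length)
E
```

```text
scene 541.0578877861736 -0.1732446792274096 [-0.34771004  1.1316863   0.76199293] [ 0.62461516 -0.67445929 -0.39365031]
top 451.8296854169941 -0.05671202238755019 [0.3815226  0.07579924 1.35107043] [ 0.19142413 -0.01766697 -0.9813484 ]
0.1 [-1.10420434e-04  2.03466407e-01  9.79081573e-01 -8.26495293e-04] 0.0726
```

View pics/scene0.png

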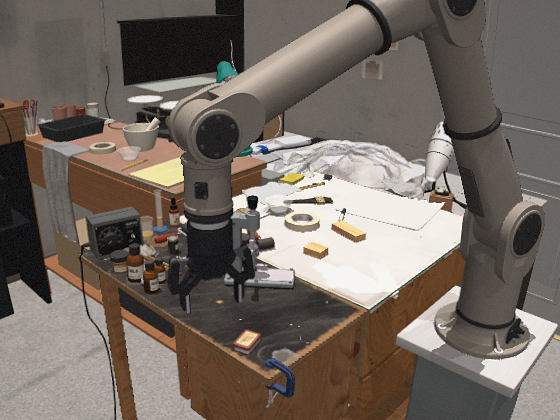

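View pics/top0.png

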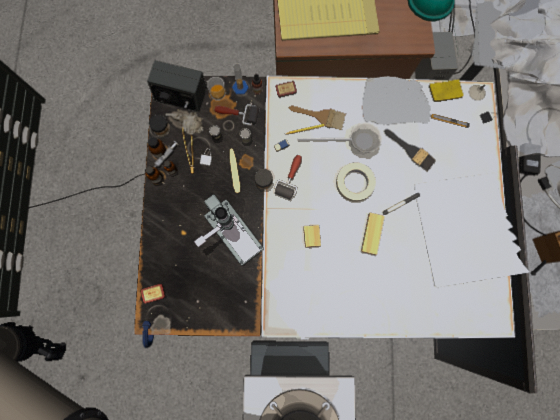

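The scene view shows the arm partly in front of the press. The top view shows the press knob at about (222,213), the trip pad at (205,238), the base front at (250,255), the long block at (372,233) and the short block at (312,236). Next I'll measure these.

```bash
python3 - <<'E'
from h import *
p=cv2.imread("pics/top0.png"); d=np.load("top0.npy"); C=cloud("top",d)
hsv=cv2.cvtColor(p,cv2.COLOR_BGR2HSV)
print("table z",np.nanmedian(C[280:320,280:480,2]))
# blocks: top face by height
for nm,(u0,v0,u1,v1) in dict(long=(350,205,395,262),short=(295,215,330,255)).items():
    m=np.zeros(d.shape,bool); sub=C[v0:v1,u0:u1,2]; m[v0:v1,u0:u1]=(sub>.012)
    m&=(hsv[...,1]>80)
    vv,uu=np.nonzero(m); P=onplane("top",np.c_[uu,vv],.023)
    r=cv2.minAreaRect(P[:,:2].astype(np.float32)*1000); print(nm,r,np.nanmedian(C[m][:,2]),cv2.boxPoints(r).round(0).tolist())
# press
W=C[190:275,185:275]; off=(185,190)
def pts(lo,hi):
    k=(W[...,2]>lo)&(W[...,2]<hi); return W[k]
for lo,hi in((.012,.028),(.105,.12),(.15,.2),(.2,.215),(.235,.26)):
    q=pts(lo,hi); print(lo,hi,len(q),q[:,:2].min(0).round(3) if len(q) else'',q.mean(0).round(3) if len(q) else'',q[:,:2].max(0).round(3) if len(q) else '')
q=pts(.012,.028); r=cv2.minAreaRect(q[:,:2].astype(np.float32)*1000); print("base",r,cv2.boxPoints(r).round(0).tolist())
q=pts(.235,.26); print("knob",cv2.minEnclosingCircle(q[:,:2].astype(np.float32)*1000), q[:,2].max())
q=pts(.10,.125); print("pad",cv2.minAreaRect(q[:,:2].astype(np.float32)*1000))
crop=p[150:275,180:400]; cv2.imwrite("pics/c1.png",cv2.resize(crop,None,fx=3.6,fy=3.6,interpolation=cv2.INTER_CUBIC))
E
```

```text
table z -0.0012148139801892999
long ((564.1942138671875, -217.04733276367188), (44.74570846557617, 119.74359130859375), 77.17877960205078) 0.021734704614171818 [[501.0, -226.0], [618.0, -252.0], [628.0, -209.0], [511.0, -182.0]]
short ((553.864990234375, -36.09718322753906), (62.00770568847656, 45.25187301635742), 4.933655261993408) 0.02107039662477206 [[521.0, -16.0], [525.0, -61.0], [587.0, -56.0], [583.0, -11.0]]
0.012 0.028 1240 [0.468 0.108] [0.547 0.184 0.018] [0.659 0.286]
0.105 0.12 161 [0.509 0.196] [0.539 0.259 0.11 ] [0.595 0.296]
0.15 0.2 245 [0.56  0.191] [0.603 0.229 0.19 ] [0.636 0.261]
0.2 0.215 62 [0.562 0.192] [0.573 0.207 0.203] [0.615 0.238]
0.235 0.26 118 [0.565 0.196] [0.579 0.209 0.246] [0.593 0.224]
base ((563.9410400390625, 197.0960235595703), (190.4183349609375, 83.65553283691406), 38.448551177978516) [[463.0, 171.0], [515.0, 105.0], [665.0, 224.0], [612.0, 289.0]]
knob ((579.5263671875, 209.83743286132812), 15.15267562866211) 0.2505788358581611
pad ((559.9458618164062, 252.54916381835938), (46.485626220703125, 116.13448333740234), 35.543087005615234)
```

View pics/c1.png

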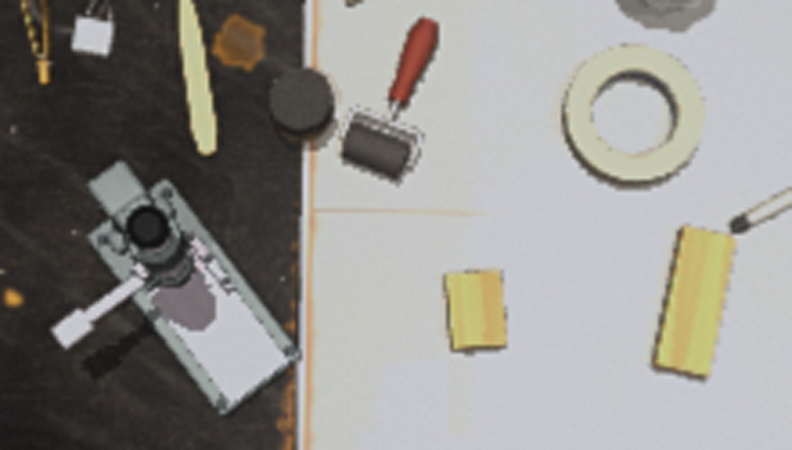

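```bash
cat >> h.py <<'E'
PSI=np.deg2rad(38.45); O=np.array([.5796,.2097,0]); 
RP=np.array([[np.cos(PSI),-np.sin(PSI),0],[np.sin(PSI),np.cos(PSI),0],[0,0,1]])
def pr(x,y,z): return O+RP@np.array([x,y,z])   # press frame (m) -> world
QP=down(PSI); QB=down(np.deg2rad(-12.8))
BG=np.array([.5642,-.2170,0])-.030*np.array([np.cos(np.deg2rad(-12.8)),np.sin(np.deg2rad(-12.8)),0])
def st(*k):
    s=env.get_state(); print(round(s["time"],2),np.round(s["tcp_pos"],4),"F",np.round(s["force"],1),"op",round(s["opening"],4),"gf",round(float(np.max(s["gripper_force"])),1))
E
python3 - <<'E'
from h import *
for n,P,Q in(("knob",pr(0,0,.38),QP),("knob2",pr(0,0,.286),QP),("blk",BG+[0,0,.077],QB),("blkup",BG+[0,0,.2],QB),("pl",pr(-.115,0,.2),QP),("pl2",pr(-.115,0,.097),QP),("seat",pr(-.075,0,.097),QP),("pad",pr(0,.094,.187),QP)):
    q=kin.inverse_kinematics(P,Q); print(n,P.round(3),None if q is None else np.round(q,2))
env.reach(pr(0,0,.37),QP); env.grip(.06)
env.movel(pr(0,0,.285),.12,stop_force=8); st()
env.grip(.0,f_grip=80); st()
for dz in(.02,.036,.041):
    env.movel(pr(0,0,.285+dz),.04); st()
E
```

```text
knob [0.58 0.21 0.38] [-0.89  0.35  0.59  1.64 -0.21  1.21 -1.16]
knob2 [0.58  0.21  0.286] [-0.87  0.44  0.57  1.75 -0.27  1.03 -1.1 ]
blk [ 0.535 -0.21   0.077] [-0.1   0.68  0.49  1.97 -0.54  0.62 -1.04]
blkup [ 0.535 -0.21   0.2  ] [-0.52  0.77  1.18  1.94 -0.85  1.04 -0.75]
pl [0.49  0.138 0.2  ] [-0.85  0.38  0.55  2.07 -0.29  0.76 -1.02]
pl2 [0.49  0.138 0.097] [-0.75  0.56  0.44  2.12 -0.45  0.55 -0.88]
seat [0.521 0.163 0.097] [-0.77  0.6   0.46  2.04 -0.46  0.6  -0.9 ]
pad [0.521 0.283 0.187] [-0.98  0.52  0.5   1.88 -0.33  0.82 -1.2 ]
3.21 [0.5801 0.2097 0.2857] F [0.2 0.4 0.6] op 0.06 gf 0.0
3.62 [0.5792 0.2109 0.2863] F [-5.2  1.9  7.3] op 0.0272 gf 78.0
4.27 [0.5791 0.2109 0.3039] F [  3.4   5.4 -12. ] op 0.0275 gf 79.4
4.82 [0.5791 0.211  0.32  ] F [ 3.2  5.3 -9.4] op 0.0274 gf 81.3
5.09 [0.5791 0.2109 0.3246] F [  5.1   4.3 -13.7] op 0.0271 gf 80.9
```

```bash
python3 - <<'E'
from h import *
print(env.movel(pr(0,0,.285+.050),.03,stop_force=14)); st()
env.movel(env.get_state()["tcp_pos"]+[0,0,-.005],.05); st()
env.grip(.07); st()
env.movel(pr(0,0,.39),.15)
for n in("scene","top"):
    p,d=camera(n); cv2.imwrite(f"pics/{n}1.png",p); np.save(f"{n}1.npy",d)
p=cv2.imread("pics/scene1.png")[150:300,190:330]; cv2.imwrite("pics/c2.png",cv2.resize(p,None,fx=4,fy=4,interpolation=cv2.INTER_CUBIC))
print(project("scene",[pr(0,0,.234),pr(0,0,.27),pr(0,0,.207)]))
E
```

```text
True
5.39 [0.579  0.2111 0.3292] F [  9.6   2.7 -14.1] op 0.0273 gf 86.0
5.65 [0.5792 0.2111 0.3227] F [  6.3   3.1 -13.8] op 0.0275 gf 86.1
6.13 [0.5791 0.211  0.3246] F [ 0.6 -0.3  0.5] op 0.0697 gf 0.0
[[253.17969208 201.95350813]
 [253.1294754  189.01190004]
 [253.2193243  211.49493013]]
```

View pics/c2.png

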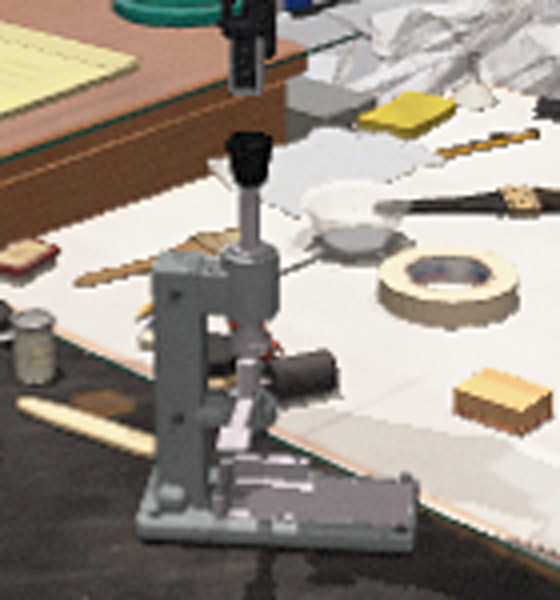

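The striker is caught: the knob now sits near scene pixel (252,190), which puts it at z ≈ 0.27. Next is the block.

```bash
python3 - <<'E'
from h import *
env.reach(BG+[0,0,.20],QB); env.grip(.07)
print(env.movel(BG+[0,0,.077],.12,stop_force=8)); st()
env.grip(0,f_grip=50); st()
env.movel(BG+[0,0,.20],.12); st()
env.reach(pr(-.120,.005,.20),QP); st()
p,d=camera("top"); cv2.imwrite("pics/top2.png",p); np.save("top2.npy",d)
p2,_=camera("scene"); cv2.imwrite("pics/scene2.png",p2)
cv2.imwrite("pics/c3.png",np.hstack([cv2.resize(p[180:290,170:300],None,fx=3,fy=3),cv2.resize(p2[150:300,200:330],(390,330))]))
E
```

```text
False
9.91 [ 0.5354 -0.2107  0.0777] F [ 0.2 -0.2  0.3] op 0.0699 gf 0.0
10.25 [ 0.5354 -0.2105  0.0779] F [-1.2  0.8  5.6] op 0.0448 gf 51.8
11.43 [ 0.5345 -0.2101  0.1993] F [-0.3 -0.3 -1.5] op 0.0448 gf 51.1
12.75 [0.483  0.1376 0.2001] F [ 0.8 -0.6 -0.8] op 0.0448 gf 51.1
```

View pics/c3.png

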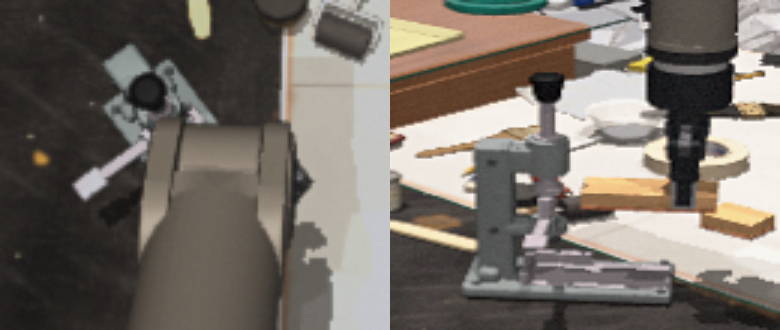

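The block is held level along the press axis, with its leading end at scene crop (580,193), just short of the barrel. I'll lower it farther out and then slide it in.

```bash
python3 - <<'E'
from h import *
def rel():
    s=env.get_state(); print("press xyz mm",(RP.T@(np.array(s["tcp_pos"])-O)*1000).round(1),"Fp",(RP.T@np.array(s["force"])).round(1),round(s["time"],2))
env.movel(pr(-.140,.005,.20),.15)
env.movel(pr(-.140,.005,.106),.12)
print(env.movel(pr(-.140,.005,.094),.03,stop_force=3)); rel()
z=env.get_state()["tcp_pos"][2]+.0006
env.movel(pr(-.140,.005,z),.03); rel()
print(env.movel(pr(-.085,.005,z),.06,stop_force=8)); rel()
print(env.movel(pr(-.068,.005,z),.025,stop_force=8)); rel()
E
```

```text
True
press xyz mm [-139.7    5.    97.1] Fp [-1.4  1.5  5.4] 14.43
press xyz mm [-140.1    5.1   97.6] Fp [-0.6  0.1 -2.1] 14.68
True
press xyz mm [-93.3   5.   97.9] Fp [3.2 0.5 3.1] 15.4
True
press xyz mm [-93.6   4.8  97.8] Fp [-0.5  1.1  6. ] 15.78
```

```bash
cat >> h.py <<'E'
def rel():
    s=env.get_state(); print("press xyz mm",(RP.T@(np.array(s["tcp_pos"])-O)*1000).round(1),"Fp",(RP.T@np.array(s["force"])).round(1),"T",(RP.T@np.array(s["torque"])).round(2),"op",round(s["opening"],4),round(s["time"],2))
E
python3 - <<'E'
from h import *
env.movel(pr(-.0945,.005,.100),.03); rel()
print(env.movel(pr(-.082,.005,.100),.025,stop_force=8)); rel()
p2,_=camera("scene"); cv2.imwrite("pics/scene3.png",p2); 
cv2.imwrite("pics/c4.png",cv2.resize(p2[190:300,210:330],None,fx=5,fy=5,interpolation=cv2.INTER_CUBIC))
E
```

```text
press xyz mm [-95.5   5.2  99.6] Fp [ 0.8  0.2 -2.6] T [0.01 0.01 0.03] op 0.0448 16.02
False
press xyz mm [-82.    5.   99.9] Fp [-0.2  0.1 -1. ] T [-0.07 -0.01  0.03] op 0.0448 16.68
```

View pics/c4.png

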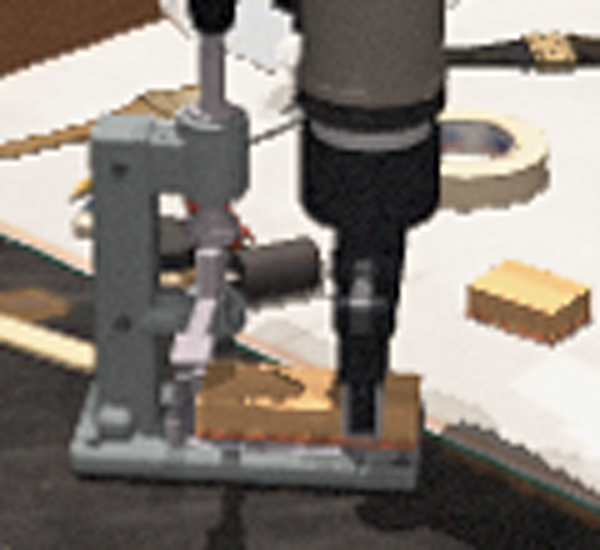

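The block is clear of the bed and close to home. I'll push it to the end stop, lower it, push it to the fence and release.

```bash
python3 - <<'E'
from h import *
z=.0995
print(env.movel(pr(-.066,.005,z),.02,stop_force=6)); rel()
x=(RP.T@(np.array(env.get_state()["tcp_pos"])-O))[0]
print(env.movel(pr(x-.0005,-.008,z),.02,stop_force=6)); rel()
y=(RP.T@(np.array(env.get_state()["tcp_pos"])-O))[1]
print(env.movel(pr(x+.003,y,z),.02,stop_force=6)); rel()
x=(RP.T@(np.array(env.get_state()["tcp_pos"])-O))[0]
print(env.movel(pr(x,y,.094),.02,stop_force=5)); rel()
E
```

```text
True
press xyz mm [-74.    5.3  99. ] Fp [ 0.6  0.  -1.4] T [-0.02  0.02  0.01] op 0.0448 17.25
True
press xyz mm [-74.9   1.1  98.5] Fp [-1.  -0.1 -2.1] T [-0.01  0.03  0.03] op 0.0449 17.66
True
press xyz mm [-73.4   1.3  98.5] Fp [-0.4 -0.4 -1.1] T [ 0.02  0.04 -0.02] op 0.0449 17.92
True
press xyz mm [-73.4   1.3  97.6] Fp [-1.8  1.9  8.3] T [0.11 0.29 0.1 ] op 0.045 18.12
```

```bash
python3 - <<'E'
from h import *
def pxy(): return (RP.T@(np.array(env.get_state()["tcp_pos"])-O))
a=pxy(); z=.0985
env.movel(pr(a[0],a[1],z),.02)
print(env.movel(pr(a[0],a[1]-.006,z),.015,stop_force=15)); rel()
a=pxy()
print(env.movel(pr(a[0]+.006,a[1],z),.015,stop_force=15)); rel()
a=pxy(); print(env.movel(pr(a[0],a[1]-.005,z),.015,stop_force=12)); rel()
a=pxy(); env.movel(pr(a[0],a[1],.0972),.015,stop_force=4); rel()
env.grip(.062); rel()
a=pxy(); env.movel(pr(a[0]-.06,a[1],.13),.1); env.movel(pr(-.16,.05,.30),.25)
env.reach(pr(0,.20,.30),QP)
for n in("scene","top"):
    p,d=camera(n); cv2.imwrite(f"pics/{n}4.png",p); np.save(f"{n}4.npy",d)
p=cv2.imread("pics/top4.png");p2=cv2.imread("pics/scene4.png")
cv2.imwrite("pics/c5.png",np.hstack([cv2.resize(p[190:280,190:280],(400,400),interpolation=cv2.INTER_CUBIC),cv2.resize(p2[200:300,220:320],(400,400),interpolation=cv2.INTER_CUBIC)]))
E
```

```text
True
press xyz mm [-73.6   0.3  97.8] Fp [-0.5  0.8  5. ] T [ 0.21 -0.1   0.03] op 0.045 18.76
False
press xyz mm [-71.9   0.1  97.8] Fp [-12.6   1.9  11. ] T [0.23 2.22 0.06] op 0.0447 19.35
True
press xyz mm [-72.2  -0.3  97.9] Fp [-1.4  0.6  4.8] T [ 0.06 -0.11 -0.04] op 0.0452 19.71
press xyz mm [-72.2  -0.3  97.8] Fp [-3.1  2.6 10.3] T [ 0.33  0.39 -0.01] op 0.0449 19.96
press xyz mm [-72.3  -0.3  97. ] Fp [-0.3 -0.3  0.2] T [-0.03  0.   -0.01] op 0.0619 20.27
```

View pics/c5.png

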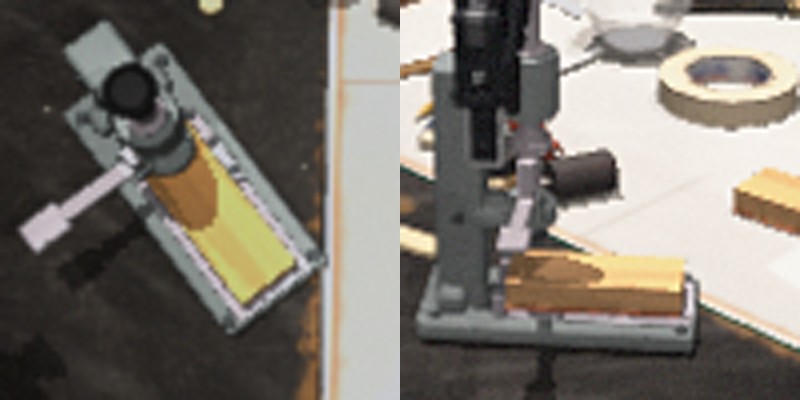

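The top view shows the block square under the die, and the scene view shows it flat on the bed. I'll check its lateral position and yaw numerically.

```bash
python3 - <<'E'
from h import *
p=cv2.imread("pics/top4.png"); d=np.load("top4.npy"); C=cloud("top",d); hsv=cv2.cvtColor(p,cv2.COLOR_BGR2HSV)
m=np.zeros(d.shape,bool); m[200:265,215:265]=True
m&=(hsv[...,1]>90)&(C[...,2]>.034)&(C[...,2]<.05)
vv,uu=np.nonzero(m); P=(onplane("top",np.c_[uu,vv],.043)-O)@RP*1000
print(len(P),P.min(0),P.max(0),cv2.minAreaRect(P[:,:2].astype(np.float32)))
b=np.arange(-105,-20,8)
for lo in b:
    k=P[(P[:,0]>=lo)&(P[:,0]<lo+8),1]
    if len(k)>3: print(lo,len(k),np.percentile(k,[2,98]).round(1),round(k.mean(),1))
for n in range(-20,21,8):
    k=P[abs(P[:,1]-n)<4,0]; print("rear edge y",n,k.min().round(1))
E
```

```text
512 [-106.07955444  -22.6739155    43.        ] [ 9.73961651 22.64246219 43.        ] ((-48.21500015258789, -0.17307472229003906), (115.74907684326172, 45.32530975341797), 0.2247622162103653)
-105 41 [-20.3  20.2] 0.3
-97 41 [-19.2  20. ] 0.5
-89 42 [-20.4  20.9] 0.3
-81 41 [-20.1  21.3] 1.1
-73 43 [-20.5  21.3] 0.6
-65 43 [-21.2  21.8] -0.3
-57 40 [-20.1  20.6] 0.3
-49 41 [-19.8  20.2] 0.6
-41 39 [-20.3  20.6] 0.6
-33 44 [-21.4  21.6] 0.3
-25 38 [-20.4  21.1] -0.0
rear edge y -20 -102.1
rear edge y -12 -105.0
rear edge y -4 -106.1
rear edge y 4 -105.4
rear edge y 12 -106.0
rear edge y 20 -104.7
```

Block pose: y ≈ 0.3 mm, yaw ≈ 0, rear edge ≈ −105.5 mm (−105 expected), so it is seated. Now I'll fire the stamp.

```bash
python3 - <<'E'
from h import *
env.grip(0); env.reach(pr(0,.096,.23),QP)
env.movel(pr(0,.096,.192),.1); rel()
env.movel(pr(0,.096,.171),.04); rel()
env.movel(pr(0,.096,.23),.1); env.movel(pr(0,.20,.30),.25); rel()
env.dwell(.5)
for n in("scene","top"):
    p,d=camera(n); cv2.imwrite(f"pics/{n}5.png",p); np.save(f"{n}5.npy",d)
C=cloud("top",d)
W=C[190:275,185:275]; q=W[(W[...,2]>.235)&(W[...,2]<.3)]; print("knob top",np.percentile(q[:,2],90), "expected .249+.013")
p=cv2.imread("pics/top5.png");p2=cv2.imread("pics/scene5.png")
cv2.imwrite("pics/c6.png",np.hstack([cv2.resize(p[190:280,190:280],(400,400),interpolation=cv2.INTER_CUBIC),cv2.resize(p2[180:300,210:330],(400,400),interpolation=cv2.INTER_CUBIC)]))
E
```

```text
press xyz mm [  0.2  96.4 192. ] Fp [-0.2 -0.1 -0.2] T [-0.02  0.03 -0.03] op -0.0002 24.66
press xyz mm [ -0.3  96.  170.8] Fp [-0.7  1.4  0.6] T [0.19 0.11 0.01] op 0.0 25.33
press xyz mm [ -0.6 199.1 299.2] Fp [-0.1 -0.3 -0.4] T [-0.06 -0.01 -0.  ] op 0.0001 26.73
knob top 0.26145637362856045 expected .249+.013
```

View pics/c6.png

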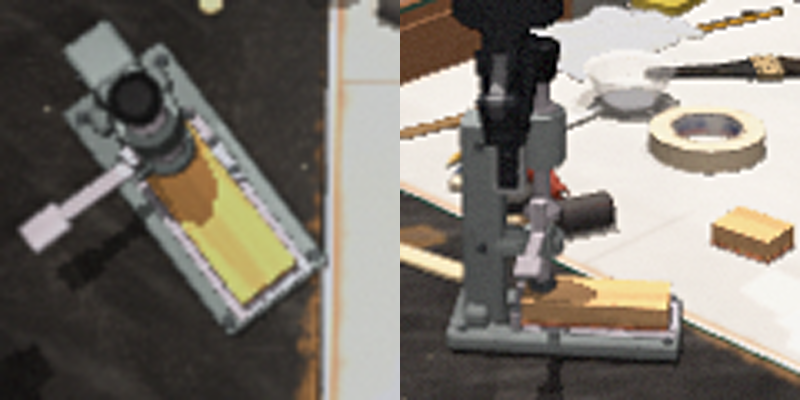

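The die is down on the block (knob top at 0.2615 m against 0.262 expected), the lever is back up and the block hasn't moved.

```bash
python3 -c "
from h import *
print(job.job_done())"
```

```text
the job is handed in; nothing more can be done
None
```

The long block is home under the stamp, the die has struck and rests on it, the trip lever is back up, and the job is handed in; the hand-in call returned no verdict.

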